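Snap the tip-waste cup onto the stand's loop

TASK

Hang the white tip-waste cup on the lab stand by its snap hook: bring the front bar of the stand's steel loop under the hook's red gate, with the hook's nose going down inside the loop, and press down gently until the gate yields, the bar is inside and the gate springs shut. Then pull up against the shut gate with about 10 newtons to prove that it holds, and let the cup hang there still, upright and clear of the bench. Never load the loop with more than 25 newtons, keep the cup upright throughout and leave the other things on the bench where they are.

Things in the scene. Friction and masses are not known exactly. Their poses are not given: they have to be found in the camera images.
- cup: White waste cup, orange band; rigidly above it a steel snap hook and an orange grip tab; 0.17 to 0.29 kg, 200 mm tall in all, starts upright on the bench. Origin: centre of its underside, z up, x from the hook's spine to its nose (hook in the xz plane, 12 mm wide in y). Cup 64 mm across, rim at height 55 mm; steel bail 65 mm wide in y and bridge up to 78 mm.
- grip (a point): Centre of the orange grip tab, 182 mm above the cup's origin: 12 mm thick along the cup's x, 24 mm wide along y, from height 164 (top of the hook) to 200 mm. Axes as the cup's.
- mouth (a point): Point in the free gap below the gate, 100 mm above the cup's origin, x 3 mm. The gap is open towards +x; its height is 80 to 120 mm. Above it at +x hangs the hook's nose (tip at 120 mm, x 12.5 to 19.5 mm); behind is the spine (x -19 to -12 mm). To push the bar in, have its centre at x -3 to +7 mm of the cup.
- seat (a point): Where the centre of the 8 mm bar lies when the cup hangs: under the middle of the hook's crown, 153.5 mm above the cup's origin (crown's flat underside at 157.5 mm, its corners slope down). Bar resting on the shut gate: centre 24 mm below this. The gate snaps shut behind the bar when that has risen to within 2 to 8 mm of the seat, the sooner the nearer to the nose.
- gate (a joint): Angle of the red gate, rad: 0 shut (it cannot open outwards), up to 1.45 swung up and inwards. Hinged on the spine at x -11 mm, height 123 mm; 24 mm long, 5 mm thick. Its spring wants 4 to 6 N to start and up to about 14 N of downward push on the hook to let the bar past, varying on the way.
- gate_tip (a point): Free end of the red gate, beside the hook's nose when shut.
- stand: Short lab stand, fixed to the bench: grey base plate 160 x 110 x 12 mm and an upright steel rod, 12 mm thick, 263 mm tall. Origin: on the bench straight below the middle of the loop's front bar; x points from the front bar to the rod, which stands 100 mm along x; the base reaches from x -30 to +130 mm.
- clamp: Blue block that clamps a closed level rectangular loop of 8 mm steel rod to the stand's rod; the block is 26 x 28 x 44 mm, centred 100 mm along x from this origin. Axes as the stand's. Origin: nominal middle of the loop's front bar, 205 to 230 mm above the bench. Front bar 60 mm long along y; opening behind it 44 mm (x) by 52 mm (y).
- front (a point): Nominal middle of the loop's front bar (the side farthest from the rod), axes as the stand's. True in plan, but not in height: the loop's shank is gripped anywhere from 12 mm below to 12 mm above the block's middle, so the bar's real centre line lies up to 12 mm lower or higher than this point; once there it is rigid. Find it by feel or by eye. The real bar is called loop_c0 in the rules.
- yellow_box: closed pipette-tip box with a yellow lid, 88 x 125 x 67 mm; a bystander to be left alone. Origin: under its centre
- blue_box: closed pipette-tip box with a blue lid, 88 x 125 x 67 mm; a bystander to be left alone. Origin: under its centre
- orange_box: closed pipette-tip box with an orange lid, 88 x 125 x 67 mm; a bystander to be left alone. Origin: under its centre
- tube_rack: low black tube rack, 60 x 200 x 28 mm; a bystander to be left alone. Origin: under its centre
- reagent: reagent bottle with a blue cap, 60 mm across, 130 mm tall; a bystander to be left alone. Origin: under its centre
- tube: clear 40 mm microtube lying on the bench, 13 mm across; a bystander to be left alone. Origin: under its centre
- jar: jar with a white cap, 56 mm across, 70 mm tall; a bystander to be left alone. Origin: under its centre
Things that resemble listed ones, but are neither listed nor needed, are in the scene too. Leave any brown or yellow look-alike of the cup alone.

How it is judged:
By the outcome, as a careful person would: the job done as asked, in the order asked, and still so for the second after the job is handed in, with the robot touching nothing.
It also fails if it takes over 72 s, if anything falls off the work surface, if the arm or the gripper's body presses on something with over 40 N, if the wrist force passes 120 N, or if a joint passes its speed limit or range.

ROBOT

A 6-joint arm with a two-finger parallel gripper is mounted at the origin on the work surface. World frame = base frame: x ahead of the robot, y to its left, z up, the work surface at z = 0. Lengths are in m, angles in rad, forces in N, time in s.
With the tool pointing down it reaches from about 0.325 to 0.875 m from the base axis. Payload 4.4 kg.
Tool frame: the origin (TCP) lies at the very end of the fingers, on their centre line; the grasp point (between the pads) lies 19 mm behind it; y points along the fingers, z is the direction in which the jaws open and shut, and the axes are right-handed (so a half turn about y gives the same grasp; the last joint's range is limited). The gripper opens to 85 mm and grips with 20 to 120 N. Pads are 22 mm wide; open, the fingers measure 114 mm over their backs; the gripper's body (76 mm by 85 mm) begins 54 mm behind the grasp point. The pads swing forward as they close: fully open they stand 13 mm farther back than shut.
Start: joints at [0.978, 0.207, 1.542, -0, 1.393, -0.15], TCP at [0.246, 0.52, 0.193] pointing down, gripper open.
Joint ranges: [-2.73, 2.73], [-0.86, 2.22], [0.23, 2.46], [-1.11, 4.25], [0.08, 2.63], [-2.82, 2.82]. Speed limits (rad/s): [2.79, 2.79, 3.14, 3.14, 3.14, 3.14].

INTERFACE

Orientations are given as a unit quaternion [x, y, z, w].
In Python, from workcell import env, optics, job_done gives the robot as it stands.
- The arm moves only by the shell command python3 -m inch 'ROWS'. ROWS is JSON, a list of rows, each an object with "slide": the shift along the tool's x, y, z in mm, a list of three; "turn": the turn, a rotation vector about the tool's x, y, z in degrees, a list of three; "fingers": the closure, from 0 (fully open) to 1 (shut). In form: [{"slide": [dx, dy, dz], "turn": [wx, wy, wz], "fingers": fingers}, ...]. A call has 1 to 5 rows; each row is the pose to reach, as a shift and turn from the pose measured when the call began, along the tool's axes at that moment; what a row does not reach only later rows make up. A row lasts 1/8 s, in which the tool goes at most 62.5 mm and 10.7 degrees, less where a joint would pass 70% of its speed; a pose out of reach is approached as far as the arm can. A call with a gripper value outside its range is refused whole. The fingers move at their own pace and stop on an object; the grip force is fixed at half the most. Time passes only in rows, so rows that repeat a pose let the fingers close. It gives the time, the measured TCP pose, the force and the opening at its end, in the units of the state.
- env.get_obs(): the state, without advancing time (a new reading comes with each control period).
- optics.get_image(name): name is "scene" or "side" or "wrist"; returns (picture, depth): 400x640x3 uint8, red, green, blue; 400x640 float32, m along the optical axis (not along the pixel's ray), 0 where there is no reading.
- optics.camera_info(name): a dict with "vertical_fov" (degrees; the focal length in pixels is half the picture's height over the tangent of half this angle, whatever the lens; pixels are square), "cx", "cy" (the principal point, pixels), "camera_from_world" (4x4, takes a point from world to camera coordinates); the wrist camera has in their place "mount" (4x4, takes a point from camera to tool coordinates, whose origin is the TCP and whose axes are the tool frame's). Camera axes: x right, y down, z forward; pixel columns grow to the right and rows downward; lengths in m; the calibration is good to about 2 mm. The wrist camera is an equidistant fisheye: a pixel r from the principal point sees the ray r / f radians off the axis. A picture is of the moment at which its call begins: read the wrist's pose just before it. camera_info takes no time and is no camera call.
- job_done(): hands the job in, once; it reports no verdict.
The state is a dict: "clock": time; "joints": joint angles; "qd": joint speeds; "effort": joint torques, N m; "tcp_pos": TCP position; "tcp_rot": TCP orientation; "wrist_force": force on the tool from outside, world axes, zero at the start; "torque": the same for the moment, N m; "gripper_width": finger opening in m.
Only numpy, scipy, OpenCV 4.12 (cv2) and the standard library are available. Lean on these libraries where they do the work, as an engineer would, in place of code of your own. Each camera call takes 0.05 s, during which the arm holds its last target. There are 200 camera calls.

## Working session

There is one attempt and no reset: what is moved stays moved. The work goes in short steps, Python scripts to look and compute and a shell command to move; the robot and the scene stay as the last step left them, time stands still between calls to the robot, and variables do not carry over. Pictures are saved under pics/ and viewed, about 8 in all and at most 12, crops included, and the job is handed in when it is done.

```bash
mkdir -p pics; ls; python3 - <<'E'
from workcell import env, optics
import cv2,numpy as np
o=env.get_obs()
for k,v in o.items(): print(k,np.round(v,4))
for n in ["scene","side","wrist"]:
    im,d=optics.get_image(n); cv2.imwrite(f"pics/{n}0.png",im[:,:,::-1]); np.save(f"pics/{n}0.npy",d)
    print(n,{k:np.round(v,4).tolist() for k,v in optics.camera_info(n).items()})
E
```

```text
pics
clock 0.0
joints [ 9.7750e-01  2.0750e-01  1.5430e+00 -1.0000e-04  1.3935e+00 -1.5050e-01]
qd [ 0.0007  0.0004 -0.0004 -0.0013  0.0038  0.0017]
effort [-1.20000e-03 -3.83027e+01 -2.91600e+01 -3.00000e-04  1.03000e-02
  0.00000e+00]
tcp_pos [0.2459 0.5188 0.1916]
tcp_rot [ 0.6906 -0.1556  0.155  -0.6891]
wrist_force [ 0.1117 -0.1295  0.1864]
torque [ 0.0087 -0.0301  0.0004]
gripper_width 0.0853
scene {'vertical_fov': 43.6673, 'cx': 322.777, 'cy': 196.7645, 'camera_from_world': [[0.456, 0.8899, -0.0109, -0.2645], [0.55, -0.2914, -0.7827, -0.1901], [-0.6997, 0.351, -0.6223, 1.9547], [0.0, 0.0, 0.0, 1.0]]}
side {'vertical_fov': 56.1857, 'cx': 319.0879, 'cy': 198.5824, 'camera_from_world': [[0.7267, -0.6869, 0.0128, -0.4396], [-0.5201, -0.5622, -0.6429, 0.3855], [0.4488, 0.4605, -0.7658, 0.8372], [0.0, 0.0, 0.0, 1.0]]}
wrist {'vertical_fov': 65.7065, 'cx': 314.7302, 'cy': 202.8476, 'mount': [[-0.0014, 0.9628, 0.2702, -0.0683], [-0.0002, -0.2702, 0.9628, -0.1803], [1.0, 0.0013, 0.0006, 0.001], [0.0, 0.0, 0.0, 1.0]]}
```

View pics/scene0.png

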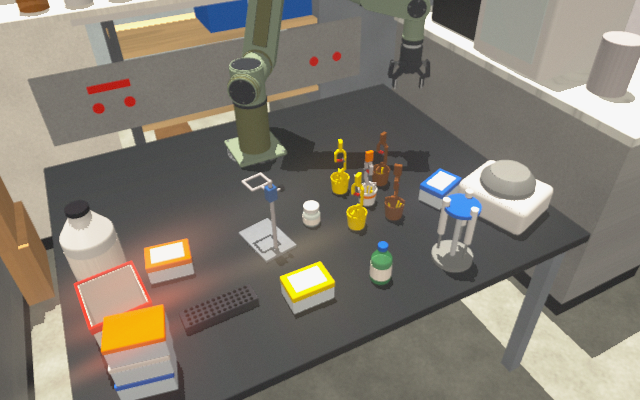

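View pics/side0.png

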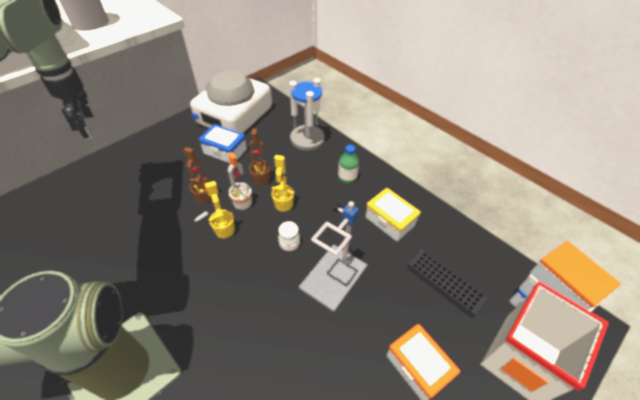

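The scene view shows the cup candidates: yellow at (340,180) and (356,212), brown at (381,175) and (395,205), and the white one with an orange tab at (369,185), with its tab near (369,157). In the side view that cup is at (240,195), tab (234,160). I choose the white one. The stand's clamp is at scene (271,192) and side (349,212), and the loop is at side (331,238).

```bash
cat > h.py <<'E'
import numpy as np,cv2
from scipy.spatial.transform import Rotation as R
from workcell import env,optics
def K(n):
    c=optics.camera_info(n); return 200/np.tan(np.radians(c["vertical_fov"]/2)),c["cx"],c["cy"],c
def rays(n,uv,o=None):
    """world origin, unit dirs (z-normalised for pinhole)"""
    f,cx,cy,c=K(n); uv=np.atleast_2d(uv).astype(float); x=(uv-[cx,cy])
    if n=="wrist":
        o=o or env.get_obs(); r=np.linalg.norm(x,axis=1)+1e-9; th=r/f
        d=np.c_[x/r[:,None]*np.sin(th)[:,None],np.cos(th)]
        M=np.eye(4); M[:3,:3]=R.from_quat(o["tcp_rot"]).as_matrix(); M[:3,3]=o["tcp_pos"]
        M=M@np.array(c["mount"])
    else:
        d=np.c_[x/f,np.ones(len(x))]; M=np.linalg.inv(np.array(c["camera_from_world"]))
    return M[:3,3],d@M[:3,:3].T,d[:,2]
def depthpts(n,uv,D,o=None):
    p,d,z=rays(n,uv,o); uv=np.atleast_2d(uv).astype(int)
    return p+d*(D[uv[:,1],uv[:,0]]/z)[:,None]
def onplane(n,uv,z,o=None):
    p,d,_=rays(n,uv,o); return p+d*((z-p[2])/d[:,2])[:,None]
def tri(n1,a,n2,b):
    p,d,_=rays(n1,a); q,e,_=rays(n2,b); d,e=d[0],e[0]
    s=np.linalg.lstsq(np.c_[d,-e],q-p,rcond=None)[0]; A=p+d*s[0];B=q+e*s[1]
    return (A+B)/2,np.linalg.norm(A-B)
def hsv(im): return cv2.cvtColor(im,cv2.COLOR_RGB2HSV)
E
python3 - <<'E'
from h import *
for n,boxes in {"scene":dict(cup=(345,140,400,215),clamp=(255,180,290,205)),"side":dict(cup=(215,145,265,215),clamp=(335,195,365,225))}.items():
    im=cv2.imread(f"pics/{n}0.png")[:,:,::-1].copy(); D=np.load(f"pics/{n}0.npy"); H=hsv(im)
    for k,(a,b,c,e) in boxes.items():
        h=H[b:e,a:c].astype(int)
        m=((h[...,0]>2)&(h[...,0]<16)&(h[...,1]>150)&(h[...,2]>190)) if k=="cup" else ((h[...,0]>100)&(h[...,0]<125)&(h[...,1]>100)&(h[...,2]>60))
        nn,l,st,ce=cv2.connectedComponentsWithStats(m.astype(np.uint8))
        for i in range(1,nn):
            if st[i,4]<8: continue
            ys,xs=np.nonzero(l==i); P=depthpts(n,np.c_[xs+a,ys+b],D); P=P[np.isfinite(P).all(1)]
            print(n,k,st[i],np.round(ce[i]+[a,b],1),np.round(np.median(P,0),3),np.round(P.min(0),3),np.round(P.max(0),3))
a=cv2.resize(cv2.imread("pics/side0.png")[130:300,170:370],None,fx=3,fy=3,interpolation=2)
cv2.imwrite("pics/c1.png",a)
E
```

```text
scene cup [21 10  8  8 14] [370.5 153.2] [0.489 0.222 0.193] [ 0.226  0.202 -0.001] [0.492 0.397 0.2  ]
scene clamp [10  4 11  8 46] [270. 188.] [ 0.565 -0.153  0.24 ] [ 0.25  -0.163  0.002] [ 0.574 -0.029  0.245]
side cup [14  8  7 12 37] [231.8 158.5] [0.479 0.213 0.195] [0.478 0.203 0.171] [0.489 0.227 0.203]
side clamp [  7  11  17  19 181] [350.  214.5] [ 0.55  -0.155  0.233] [ 0.144 -0.471 -0.003] [ 0.706 -0.009  0.895]
```

View pics/c1.png

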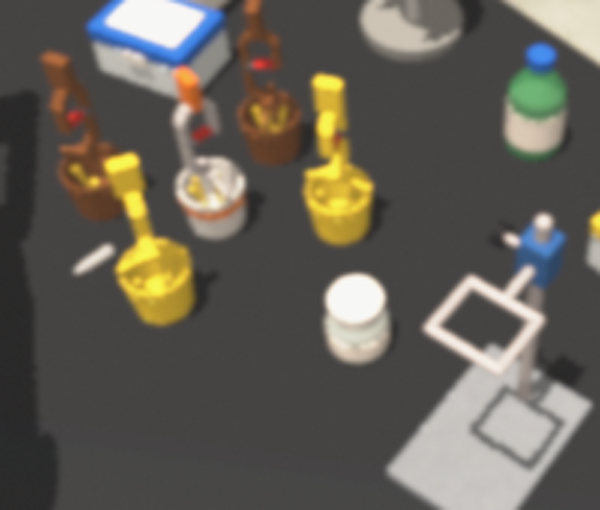

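The crop confirms it: the white cup with orange band and tab is at crop (210,195), between two brown and two yellow look-alikes. The loop's front bar runs from (428,327) to (500,370), and the shank and clamp are up and to the right. Next I move in above the cup.

```bash
cat >> h.py <<'E'
def go(target,yaw=None,o=None):
    """slide (mm) and turn (deg) in tool axes to TCP target with fingers down, tool z (jaw) at world yaw deg"""
    o=o or env.get_obs(); T=R.from_quat(o["tcp_rot"]); p=np.array(o["tcp_pos"])
    print("t %.2f"%o["clock"],"tcp",np.round(p,4),"F",np.round(o["wrist_force"],2),"w %.4f"%o["gripper_width"])
    M=T.as_matrix(); print("toolx",np.round(M[:,0],3),"tooly",np.round(M[:,1],3),"toolz",np.round(M[:,2],3))
    print("slide",np.round(T.inv().apply(np.array(target)-p)*1000,1))
    if yaw is not None:
        z=np.array([np.cos(np.radians(yaw)),np.sin(np.radians(yaw)),0]); y=np.array([0,0,-1.]); x=np.cross(y,z)
        print("turn",np.round(np.degrees((T.inv()*R.from_matrix(np.c_[x,y,z])).as_rotvec()),1))
E
python3 - <<'E'
from h import *
go([.485,.215,.32]); go([.246,.519,.32])
c=lambda a:np.array(a)/3+[170,130]
S=[c(x) for x in [(428,327),(500,370),(475,280),(543,320)]]
for z in (.2,.22,.24): print(z,np.round(onplane("side",S,z)[:,:2],3).tolist())
E
```

```text
t 0.15 tcp [0.246  0.519  0.1919] F [-0.67  0.6  -1.1 ] w 0.0857
toolx [ 0.904 -0.428 -0.   ] tooly [-0.001 -0.001 -1.   ] toolz [ 0.428  0.904 -0.002]
slide [ 346.2 -127.9 -172.5]
t 0.15 tcp [0.246  0.519  0.1919] F [-0.67  0.6  -1.1 ] w 0.0857
toolx [ 0.904 -0.428 -0.   ] tooly [-0.001 -0.001 -1.   ] toolz [ 0.428  0.904 -0.002]
slide [  -0.  -128.1   -0.2]
0.2 [[0.46, -0.128], [0.473, -0.191], [0.516, -0.121], [0.527, -0.182]]
0.22 [[0.451, -0.138], [0.464, -0.199], [0.505, -0.131], [0.516, -0.19]]
0.24 [[0.442, -0.148], [0.454, -0.207], [0.495, -0.141], [0.505, -0.199]]
```

```bash
python3 -m inch '[{"slide":[30,-50,-15],"turn":[0,0,0],"fingers":0},{"slide":[75,-90,-38],"turn":[0,0,0],"fingers":0},{"slide":[125,-128,-62],"turn":[0,0,0],"fingers":0.4},{"slide":[180,-128,-90],"turn":[0,0,0],"fingers":0.4},{"slide":[235,-128,-117],"turn":[0,0,0],"fingers":0.4}]'
python3 -m inch '[{"slide":[45,0,-22],"turn":[0,0,0],"fingers":0.4},{"slide":[75,0,-40],"turn":[0,0,0],"fingers":0.4},{"slide":[80,0,-55],"turn":[0,0,0],"fingers":0.4},{"slide":[80,0,-55],"turn":[0,0,0],"fingers":0.4}]'
python3 - <<'E'
from h import *
o=env.get_obs(); go([.485,.215,.32],o=o)
im,D=optics.get_image("wrist"); cv2.imwrite("pics/w1.png",im[:,:,::-1]); np.save("pics/w1.npy",D)
import json; json.dump({k:np.array(v).tolist() for k,v in o.items()},open("pics/w1.json","w"))
E
```

```text
clock: 0.78
tcp_pos: [0.4072, 0.3143, 0.3209]
tcp_rot: [0.69, -0.155, 0.155, -0.69]
wrist_force: [1.1, 0.5, 0.1]
gripper_width: 0.0511
clock: 1.27
tcp_pos: [0.4554, 0.23, 0.3208]
tcp_rot: [0.69, -0.155, 0.155, -0.69]
wrist_force: [0.2, 0.2, 0.6]
gripper_width: 0.0511
t 1.27 tcp [0.4554 0.23   0.3208] F [0.22 0.24 0.62] w 0.0511
toolx [ 0.903 -0.429  0.   ] tooly [-0. -0. -1.] toolz [ 0.429  0.903 -0.   ]
slide [33.2  0.8 -0.8]
```

View pics/w1.png

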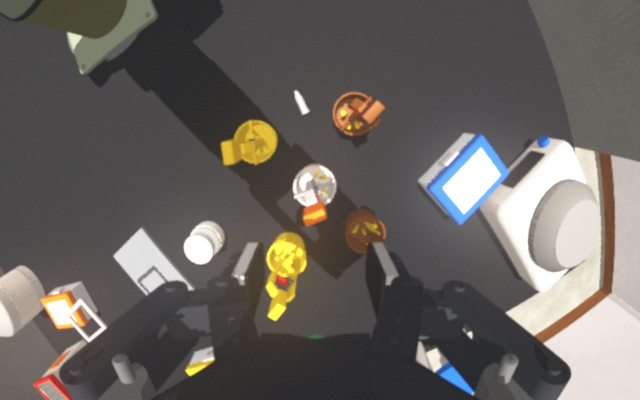

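The wrist view shows the white cup at (315,186) with its orange tab at (314,214). Yellow cups are at (255,142) and (287,255), brown ones at (357,112) and (365,230). Now I'll compute the tab pose and the hook direction.

```bash
python3 - <<'E'
from h import *
import json
o=json.load(open("pics/w1.json")); D=np.load("pics/w1.npy"); im=cv2.imread("pics/w1.png")[:,:,::-1].copy(); H=hsv(im).astype(int)
u0,u1,v0,v1=280,350,155,235
v,u=np.mgrid[v0:v1,u0:u1]; uv=np.c_[u.ravel(),v.ravel()]
P=depthpts("wrist",uv,D,o); h=H[v0:v1,u0:u1].reshape(-1,3)
print("cam",np.round(rays("wrist",[[314,202]],o)[0],3))
orange=(h[:,0]>3)&(h[:,0]<16)&(h[:,1]>140)&(h[:,2]>150)
top=orange&(P[:,2]>.192)&(P[:,2]<.21)
def rect(m,z=None):
    Q=(onplane("wrist",uv[m],z,o) if z else P[m])[:,:2]
    r=cv2.minAreaRect((Q*1000).astype(np.float32)); b=cv2.boxPoints(r); e=b[1]-b[0]; f=b[2]-b[1]
    L=e if np.linalg.norm(e)>np.linalg.norm(f) else f
    print("n",m.sum(),"centre",np.round(r[0],1),"size",np.round(r[1],1),"long yaw",np.round(np.degrees(np.arctan2(L[1],L[0])),1),"mean",np.round(P[m].mean(0),4))
rect(orange&(P[:,2]>.15)); rect(top); rect(top,.2)
red=((h[:,0]<3)|(h[:,0]>174))&(h[:,1]>150)&(h[:,2]>90)
print("red",red.sum(), uv[red].mean(0) if red.any() else 0, np.round(P[red].mean(0),4) if red.any() else 0)
m=(P[:,2]>.05)&(P[:,2]<.06)&(h[:,1]<70); (c,r)=cv2.minEnclosingCircle((P[m][:,:2]*1000).astype(np.float32)); print("rim",m.sum(),np.round(c,1),r)
for lo,hi in [(.08,.115),(.115,.135),(.14,.166)]:
    m=(P[:,2]>lo)&(P[:,2]<hi); print(lo,m.sum(),np.round(P[m].mean(0),4) if m.any() else 0)
cv2.imwrite("pics/c2.png",cv2.resize(im[v0-15:v1+15,u0-15:u1+15,::-1],None,fx=5,fy=5,interpolation=2))
E
```

```text
cam [0.394 0.26  0.501]
n 289 centre [446.5 240.8] size [ 24.1 109.2] long yaw -32.7 mean [0.4821 0.2174 0.1913]
n 159 centre [484.3 216.7] size [24.  12.3] long yaw 86.4 mean [0.4848 0.216  0.198 ]
n 159 centre [483.  217.3] size [24.  13.5] long yaw 87.7 mean [0.4848 0.216  0.198 ]
red 0 0 0
rim 231 [484.1 216.5] 32.09505844116211
0.08 49 [0.4675 0.2187 0.0997]
0.115 74 [0.4729 0.2202 0.1249]
0.14 171 [0.4717 0.2175 0.1569]
```

View pics/c2.png

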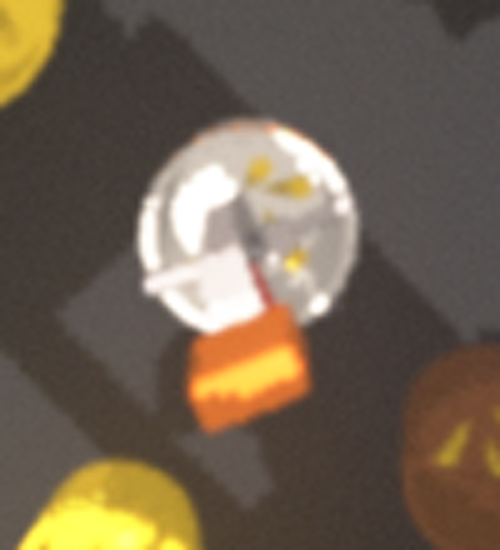

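The tab centre is at (0.484, 0.2167), with cup y at yaw ≈87°. The spine is on the −x side, so cup x is at yaw ≈ −3°. I'll grip across y, high on the tab.

```bash
python3 - <<'E'
from h import *
go([.484,.2167,.25],87); go([.484,.2167,.167],87)
E
```

```text
t 1.32 tcp [0.4553 0.2308 0.321 ] F [-0.38 -0.11 -0.7 ] w 0.0515
toolx [ 0.904 -0.428  0.   ] tooly [ 0.  0. -1.] toolz [0.428 0.904 0.   ]
slide [32.  71.  -0.5]
turn [ -0.  -22.3   0. ]
t 1.32 tcp [0.4553 0.2308 0.321 ] F [-0.38 -0.11 -0.7 ] w 0.0515
toolx [ 0.904 -0.428  0.   ] tooly [ 0.  0. -1.] toolz [0.428 0.904 0.   ]
slide [ 32.  154.   -0.5]
turn [ -0.  -22.3   0. ]
```

```bash
python3 -m inch '[{"slide":[10,5,0],"turn":[0,-8,0],"fingers":0.4},{"slide":[22,15,0],"turn":[0,-16,0],"fingers":0.4},{"slide":[32,35,0],"turn":[0,-22,0],"fingers":0.4},{"slide":[32,70,0],"turn":[0,-22,0],"fingers":0.4},{"slide":[32,71,0],"turn":[0,-22,0],"fingers":0.4}]'
python3 - <<'E'
from h import *
go([.484,.2167,.167],87)
E
```

```text
clock: 1.95
tcp_pos: [0.4813, 0.2179, 0.2468]
tcp_rot: [0.707, -0.022, 0.017, -0.706]
wrist_force: [-1.0, 1.2, -0.3]
gripper_width: 0.0511
t 1.95 tcp [0.4813 0.2179 0.2468] F [-0.97  1.16 -0.29] w 0.0511
toolx [ 0.998 -0.056 -0.006] tooly [-0.007 -0.001 -1.   ] toolz [ 0.056  0.998 -0.001]
slide [ 3.3 79.8 -1. ]
turn [ 0.1 -0.2 -0.4]
```

```bash
python3 -m inch '[{"slide":[3,30,-1],"turn":[0,0,-0.4],"fingers":0.4},{"slide":[3,60,-1],"turn":[0,0,-0.4],"fingers":0.4},{"slide":[3,78,-1],"turn":[0,0,-0.4],"fingers":0.4},{"slide":[3,79,-1],"turn":[0,0,-0.4],"fingers":0.4},{"slide":[3,79,-1],"turn":[0,0,-0.4],"fingers":0.4}]'
python3 - <<'E'
from h import *
go([.484,.2167,.167],87)
E
```

```text
clock: 2.58
tcp_pos: [0.4847, 0.2172, 0.1694]
tcp_rot: [0.707, -0.019, 0.021, -0.707]
wrist_force: [0.4, 0.7, 0.5]
gripper_width: 0.0515
t 2.58 tcp [0.4847 0.2172 0.1694] F [0.4  0.65 0.47] w 0.0515
toolx [ 0.998 -0.055  0.003] tooly [ 0.003 -0.001 -1.   ] toolz [ 0.055  0.998 -0.001]
slide [-0.7  2.4 -0.5]
turn [ 0.  -0.2  0.2]
```

```bash
python3 -m inch '[{"slide":[-0.5,2,-0.5],"turn":[0,0,0],"fingers":0.6},{"slide":[-0.5,2,-0.5],"turn":[0,0,0],"fingers":0.8},{"slide":[-0.5,2,-0.5],"turn":[0,0,0],"fingers":1},{"slide":[-0.5,2,-0.5],"turn":[0,0,0],"fingers":1},{"slide":[-0.5,2,-0.5],"turn":[0,0,0],"fingers":1}]'
python3 -m inch '[{"slide":[0,-5,0],"turn":[0,0,0],"fingers":1},{"slide":[0,-40,0],"turn":[0,0,0],"fingers":1},{"slide":[0,-90,0],"turn":[0,0,0],"fingers":1},{"slide":[0,-140,0],"turn":[0,0,0],"fingers":1},{"slide":[0,-190,0],"turn":[0,0,0],"fingers":1}]'
python3 -m inch '[{"slide":[0,-40,0],"turn":[0,0,0],"fingers":1},{"slide":[0,-60,0],"turn":[0,0,0],"fingers":1},{"slide":[0,-60,0],"turn":[0,0,0],"fingers":1}]'
python3 - <<'E'
from h import *
im,D=optics.get_image("side"); cv2.imwrite("pics/s2.png",cv2.resize(im[60:300,150:430,::-1],None,fx=2.5,fy=2.5,interpolation=2)); np.save("pics/s2.npy",D)
go([.463,-.16,.42],100)
E
```

```text
clock: 3.2
tcp_pos: [0.4842, 0.2167, 0.1674]
tcp_rot: [0.707, -0.019, 0.021, -0.707]
wrist_force: [0.3, 0.2, -0.1]
gripper_width: 0.0001
clock: 3.82
tcp_pos: [0.4835, 0.2168, 0.3594]
tcp_rot: [0.707, -0.018, 0.021, -0.707]
wrist_force: [-0.1, -0.4, -0.3]
gripper_width: 0.0003
clock: 4.2
tcp_pos: [0.4841, 0.2171, 0.422]
tcp_rot: [-0.706, 0.017, -0.023, 0.707]
wrist_force: [0.6, -0.0, -0.1]
gripper_width: -0.0
t 4.25 tcp [0.4834 0.2169 0.4199] F [-0.04  0.44  0.45] w 0.0003
toolx [ 0.998 -0.055  0.005] tooly [ 0.005 -0.    -1.   ] toolz [0.055 0.998 0.   ]
slide [ 5.000e-01 -1.000e-01 -3.775e+02]
turn [  0.  -13.2   0.3]
```

View pics/s2.png

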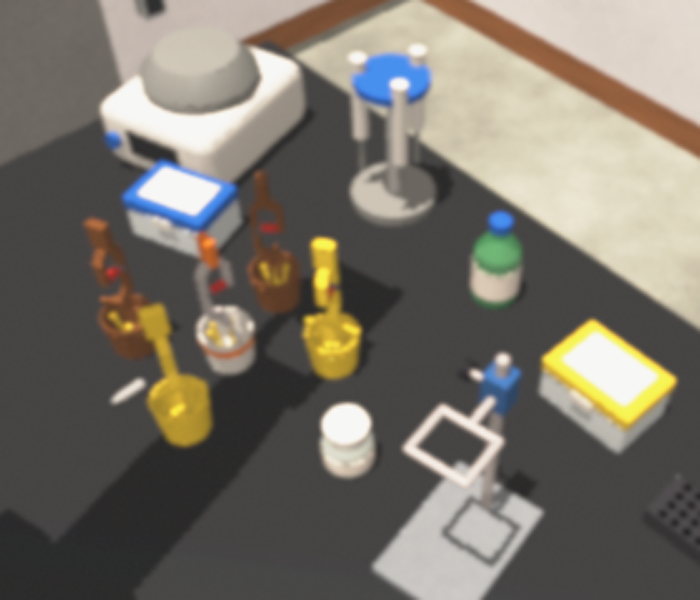

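The fingers shut on nothing (width 0). The cup still stands untouched at crop (225,335), so the grasp missed with no contact. I'll check where the fingertips really are against the reported TCP.

```bash
python3 - <<'E'
from h import *
o=env.get_obs(); im,D=optics.get_image("wrist"); cv2.imwrite("pics/w2.png",im[:,:,::-1])
v,u=np.mgrid[0:400,0:640]; uv=np.c_[u.ravel(),v.ravel()]
P=depthpts("wrist",uv,D,o); T=R.from_quat(o["tcp_rot"]); Q=T.inv().apply(P-o["tcp_pos"])
m=(D.ravel()>.03)&(np.linalg.norm(Q,axis=1)<.08)
for lo in np.arange(-.08,.03,.01):
    k=m&(Q[:,1]>lo)&(Q[:,1]<=lo+.01)
    if k.sum()>5: print("tooly %.2f"%lo,k.sum(),np.round(Q[k].min(0),3),np.round(Q[k].max(0),3),uv[k].mean(0).round())
im2,D2=optics.get_image("scene"); cv2.imwrite("pics/sc2.png",im2[:,:,::-1])
for n,DD in (("scene",D2),("side",np.load("pics/s2.npy"))):
    P=depthpts(n,uv,DD); m=np.linalg.norm(P[:,:2]-[.484,.217],axis=1)<.07
    for lo in np.arange(.36,.56,.02):
        k=m&(P[:,2]>lo)&(P[:,2]<=lo+.02)
        if k.sum(): print(n,"z %.2f"%lo,k.sum(),np.round(P[k].mean(0),3))
go([.484,.217,.3])
E
```

```text
tooly -0.08 728 [-0.012 -0.08  -0.015] [ 0.012 -0.07   0.013] [314. 284.]
tooly -0.07 612 [-0.011 -0.07  -0.012] [-0.005 -0.06   0.014] [315. 265.]
tooly -0.06 558 [-0.011 -0.06  -0.013] [-0.005 -0.05   0.015] [315. 255.]
tooly -0.05 317 [-0.011 -0.05  -0.012] [-0.006 -0.041  0.015] [315. 247.]
scene z 0.44 3 [0.482 0.211 0.458]
scene z 0.46 63 [0.489 0.212 0.471]
scene z 0.48 72 [0.489 0.212 0.489]
scene z 0.50 168 [0.49  0.215 0.511]
scene z 0.52 212 [0.491 0.217 0.53 ]
scene z 0.54 286 [0.491 0.208 0.55 ]
scene z 0.56 209 [0.491 0.207 0.569]
side z 0.46 84 [0.48  0.21  0.472]
side z 0.48 105 [0.479 0.209 0.489]
side z 0.50 146 [0.476 0.208 0.512]
side z 0.52 234 [0.474 0.203 0.531]
side z 0.54 358 [0.474 0.194 0.551]
side z 0.56 306 [0.474 0.195 0.569]
t 4.35 tcp [0.4827 0.2167 0.4178] F [ 0.5  -0.28  0.05] w 0.0002
toolx [ 0.998 -0.056  0.001] tooly [ 0.001 -0.001 -1.   ] toolz [ 0.056  0.998 -0.001]
slide [  1.2 117.8   0.5]
```

View pics/w2.png

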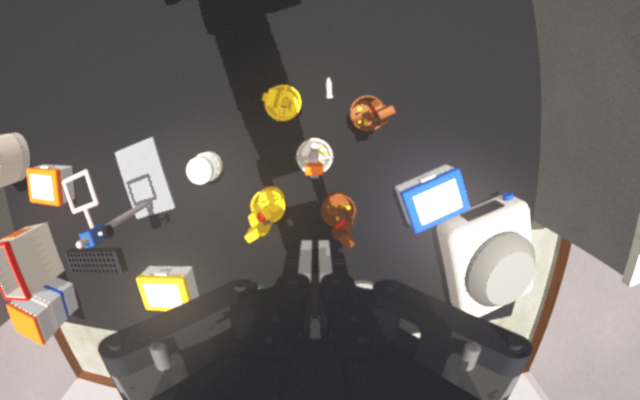

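All three cameras put the real fingertips about 41 mm short of the reported TCP: tip z ≈ 0.459 with reported TCP z 0.418, while xy agrees. In this view the cup is at (315,157), its tab at (314,170), and the fingertips are at (315,243). I'll allow for that 41 mm and grasp again.

```bash
python3 -m inch '[{"slide":[1,40,0.5],"turn":[0,0,0],"fingers":0.4},{"slide":[1,95,0.5],"turn":[0,0,0],"fingers":0.4},{"slide":[1,150,0.5],"turn":[0,0,0],"fingers":0.4},{"slide":[1,195,0.5],"turn":[0,0,0],"fingers":0.4},{"slide":[1,195,0.5],"turn":[0,0,0],"fingers":0.4}]'
python3 - <<'E'
from h import *
go([.484,.2167,.124],87)
E
```

```text
clock: 4.97
tcp_pos: [0.4792, 0.2156, 0.2167]
tcp_rot: [0.709, -0.024, 0.015, -0.705]
wrist_force: [0.2, -0.1, 0.5]
gripper_width: 0.0511
t 4.97 tcp [0.4792 0.2156 0.2167] F [ 0.21 -0.13  0.54] w 0.0511
toolx [ 0.998 -0.056 -0.012] tooly [-0.012 -0.005 -1.   ] toolz [ 0.056  0.998 -0.005]
slide [ 5.8 92.6  1.8]
turn [ 0.3 -0.2 -0.7]
```

```bash
python3 -m inch '[{"slide":[5,20,1.5],"turn":[0.3,0,-0.7],"fingers":0.4},{"slide":[6,50,2],"turn":[0.3,0,-0.7],"fingers":0.4},{"slide":[6,80,2],"turn":[0.3,0,-0.7],"fingers":0.4},{"slide":[6,90,2],"turn":[0.3,0,-0.7],"fingers":0.4},{"slide":[6,91,2],"turn":[0.3,0,-0.7],"fingers":0.4}]'
python3 -m inch '[{"slide":[0,1,0],"turn":[0,0,0],"fingers":0.45},{"slide":[0,1,0],"turn":[0,0,0],"fingers":0.6},{"slide":[0,1,0],"turn":[0,0,0],"fingers":0.8},{"slide":[0,1,0],"turn":[0,0,0],"fingers":1},{"slide":[0,1,0],"turn":[0,0,0],"fingers":1}]'
python3 - <<'E'
from h import *
go([.484,.2167,.124],87)
E
```

```text
clock: 5.6
tcp_pos: [0.4849, 0.217, 0.1265]
tcp_rot: [-0.707, 0.019, -0.02, 0.707]
wrist_force: [0.3, -0.1, 0.2]
gripper_width: 0.0513
clock: 6.22
tcp_pos: [0.486, 0.217, 0.1267]
tcp_rot: [-0.707, 0.018, -0.021, 0.707]
wrist_force: [-0.7, -0.6, 5.8]
gripper_width: 0.0232
t 6.22 tcp [0.486  0.217  0.1267] F [-0.73 -0.61  5.82] w 0.0232
toolx [ 0.998 -0.056  0.004] tooly [ 0.004  0.    -1.   ] toolz [0.056 0.998 0.   ]
slide [-2.   2.7 -0.4]
turn [-0.  -0.2  0.2]
```

Gripped (23 mm). Next I lift, and measure the loop from the stored side and scene depth.

```bash
python3 -m inch '[{"slide":[0,-5,0],"turn":[0,0,0],"fingers":1},{"slide":[0,-35,0],"turn":[0,0,0],"fingers":1},{"slide":[0,-85,0],"turn":[0,0,0],"fingers":1},{"slide":[0,-135,0],"turn":[0,0,0],"fingers":1},{"slide":[0,-180,0],"turn":[0,0,0],"fingers":1}]'
python3 -m inch '[{"slide":[0,-40,0],"turn":[0,0,0],"fingers":1},{"slide":[0,-60,0],"turn":[0,0,0],"fingers":1},{"slide":[0,-60,0],"turn":[0,0,0],"fingers":1}]'
python3 - <<'E'
from h import *
v,u=np.mgrid[0:400,0:640]; uv=np.c_[u.ravel(),v.ravel()]
A={}
for n in ("scene","side"):
    im=cv2.imread(f"pics/{n}0.png")[:,:,::-1].copy(); h=hsv(im).reshape(-1,3).astype(int); P=depthpts(n,uv,np.load(f"pics/{n}0.npy"))
    m=(P[:,2]>.17)&(P[:,2]<.27)&(P[:,0]>.42)&(P[:,0]<.60)&(P[:,1]>-.25)&(P[:,1]<-.08)
    b=m&(h[:,0]>100)&(h[:,0]<125)&(h[:,1]>110)
    w=m&(h[:,1]<70)&(P[:,0]<.53)
    for k,s in (("clamp",b),("loop",w)):
        q=P[s]; print(n,k,s.sum(),"med",np.round(np.median(q,0),4),"lo",np.round(np.percentile(q,3,0),4),"hi",np.round(np.percentile(q,97,0),4))
    A[n]=P[w]
    r=cv2.minAreaRect((P[w][:,:2]*1000).astype(np.float32)); print(n,"rect",np.round(r[0],1),np.round(r[1],1),r[2],np.round(cv2.boxPoints(r)).tolist())
E
python3 - <<'E'
from h import *
go([.40,-.17,.30],100)
im,D=optics.get_image("wrist"); 
E
```

```text
clock: 6.85
tcp_pos: [0.4845, 0.2171, 0.3076]
tcp_rot: [-0.707, 0.019, -0.02, 0.707]
wrist_force: [1.5, -0.6, -3.0]
gripper_width: 0.0234
clock: 7.22
tcp_pos: [0.4849, 0.2174, 0.3688]
tcp_rot: [-0.706, 0.018, -0.021, 0.707]
wrist_force: [0.4, 0.9, -1.6]
gripper_width: 0.0234
scene clamp 38 med [ 0.565  -0.1548  0.2405] lo [ 0.5534 -0.1621  0.235 ] hi [ 0.5736 -0.1361  0.2443]
scene loop 168 med [ 0.4864 -0.1672  0.2174] lo [ 0.4555 -0.1981  0.2114] hi [ 0.5195 -0.1322  0.2216]
scene rect [ 492.9 -162.3] [72.2 69.6] 11.797717094421387 [[450.0, -136.0], [465.0, -204.0], [535.0, -189.0], [521.0, -121.0]]
side clamp 160 med [ 0.5492 -0.1554  0.2343] lo [ 0.5441 -0.162   0.2088] hi [ 0.5673 -0.1369  0.2426]
side loop 365 med [ 0.4873 -0.1606  0.2176] lo [ 0.4536 -0.1962  0.2138] hi [ 0.5222 -0.1284  0.2201]
side rect [ 492.9 -160.1] [74.6 67.3] 10.70628833770752 [[450.0, -134.0], [462.0, -200.0], [536.0, -186.0], [523.0, -120.0]]
t 7.22 tcp [0.4849 0.2174 0.3688] F [ 0.42  0.88 -1.62] w 0.0234
toolx [ 0.998 -0.055  0.005] tooly [ 0.005  0.001 -1.   ] toolz [0.055 0.998 0.002]
slide [ -63.7   67.9 -391.7]
turn [ -0.1 -13.2   0.3]
```

```bash
python3 -m inch '[{"slide":[-5,0,-25],"turn":[0,-2,0],"fingers":1},{"slide":[-12,0,-65],"turn":[0,-4,0],"fingers":1},{"slide":[-20,0,-110],"turn":[0,-6,0],"fingers":1},{"slide":[-29,0,-155],"turn":[0,-8,0],"fingers":1},{"slide":[-38,0,-200],"turn":[0,-10,0],"fingers":1}]'
python3 - <<'E'
from h import *
go([.387,-.183,.369],100.5)
E
```

```text
clock: 7.9
tcp_pos: [0.4335, 0.0186, 0.364]
tcp_rot: [-0.705, -0.042, 0.044, 0.706]
wrist_force: [1.0, -0.1, -1.5]
gripper_width: 0.0229
t 7.90 tcp [0.4335 0.0186 0.364 ] F [ 0.97 -0.09 -1.45] w 0.0229
toolx [ 0.993  0.121 -0.003] tooly [-0.003  0.001 -1.   ] toolz [-0.121  0.993  0.002]
slide [ -70.5   -5.1 -194.5]
turn [-0.1 -3.6 -0.1]
```

```bash
python3 -m inch '[{"slide":[-16,-1,-45],"turn":[0,-1,0],"fingers":1},{"slide":[-32,-3,-90],"turn":[0,-2,0],"fingers":1},{"slide":[-50,-5,-135],"turn":[0,-3.6,0],"fingers":1},{"slide":[-65,-5,-180],"turn":[0,-3.6,0],"fingers":1},{"slide":[-70,-5,-194],"turn":[0,-3.6,0],"fingers":1}]'
python3 -m inch '[{"slide":[-1,0,0],"turn":[0,0,0],"fingers":1},{"slide":[-1,20,0],"turn":[0,0,0],"fingers":1},{"slide":[-1,40,0],"turn":[0,0,0],"fingers":1},{"slide":[-1,40,0],"turn":[0,0,0],"fingers":1}]'
python3 - <<'E'
from h import *
import json
o=env.get_obs(); go([.387,-.183,.242],100.5,o)
im,D=optics.get_image("wrist"); cv2.imwrite("pics/w3.png",im[:,:,::-1]); np.save("pics/w3.npy",D)
json.dump({k:np.array(v).tolist() for k,v in o.items()},open("pics/w3.json","w"))
for n in ("scene","side"):
    i2,d2=optics.get_image(n); cv2.imwrite(f"pics/{n}3.png",i2[:,:,::-1]); np.save(f"pics/{n}3.npy",d2)
E
```

```text
clock: 8.52
tcp_pos: [0.3859, -0.1838, 0.3662]
tcp_rot: [-0.703, -0.061, 0.066, 0.706]
wrist_force: [0.3, 1.4, -1.8]
gripper_width: 0.0232
clock: 9.02
tcp_pos: [0.3836, -0.1815, 0.3237]
tcp_rot: [-0.701, -0.061, 0.068, 0.707]
wrist_force: [0.4, -0.3, -2.0]
gripper_width: 0.0232
t 9.03 tcp [ 0.3836 -0.1815  0.3237] F [ 0.44 -0.31 -2.05] w 0.0232
toolx [ 0.983  0.181 -0.009] tooly [-0.011  0.008 -1.   ] toolz [-0.181  0.983  0.01 ]
slide [ 3.8 81.7 -2.9]
turn [-0.6 -0.1 -0.5]
```

View pics/w3.png

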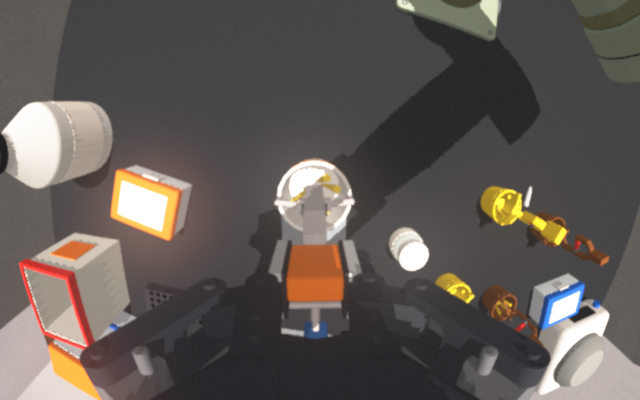

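The cup hangs upright in the grip, with its rim at (315,197) and tab at (315,272). The gripper hides the loop in this view. Now I'll measure the cup relative to the tool, and the loop again from the fresh side and scene images.

```bash
python3 - <<'E'
from h import *
import json
o=json.load(open("pics/w3.json")); D=np.load("pics/w3.npy"); im=cv2.imread("pics/w3.png")[:,:,::-1].copy(); h=hsv(im).reshape(-1,3).astype(int)
v,u=np.mgrid[0:400,0:640]; uv=np.c_[u.ravel(),v.ravel()]
P=depthpts("wrist",uv,D,o); box=(u.ravel()>270)&(u.ravel()<362)&(v.ravel()>150)&(v.ravel()<310)
T=R.from_quat(o["tcp_rot"]); Q=T.inv().apply(P-o["tcp_pos"])
org=box&(h[:,0]>3)&(h[:,0]<16)&(h[:,1]>140)&(h[:,2]>110)&(v.ravel()>235)
print("tab n",org.sum(),"tool",np.round(np.percentile(Q[org],[2,50,98],0),4).tolist())
ytop=np.percentile(Q[org],2,0)[1]; t=org&(Q[:,1]<ytop+.004); print("tabtop",np.round(Q[t].min(0),4),np.round(Q[t].max(0),4))
for dz in (.143,.145,.147):
  s=box&(np.abs(Q[:,1]-(ytop+dz))<.003)&(h[:,1]<90)&(v.ravel()<235)
  if s.sum()>10: c,r=cv2.minEnclosingCircle((Q[s][:,[0,2]]*1000).astype(np.float32)); print("rim",s.sum(),np.round(c,1),r)
for n in ("scene","side"):
    im=cv2.imread(f"pics/{n}3.png")[:,:,::-1].copy(); h=hsv(im).reshape(-1,3).astype(int); P=depthpts(n,uv,np.load(f"pics/{n}3.npy"))
    m=(P[:,2]>.19)&(P[:,2]<.25)&(P[:,0]>.435)&(P[:,0]<.56)&(P[:,1]>-.25)&(P[:,1]<-.09)&(h[:,1]<70)
    # stand frame, yaw 10.5
    y=np.radians(10.5); S=(P-[.461,-.169,0])@np.array([[np.cos(y),-np.sin(y),0],[np.sin(y),np.cos(y),0],[0,0,1]])
    for k,s in dict(front=m&(abs(S[:,0])<.012)&(abs(S[:,1])<.024),left=m&(abs(S[:,0]-.026)<.018)&(S[:,1]>.015)&(S[:,1]<.045),right=m&(abs(S[:,0]-.026)<.018)&(S[:,1]<-.015)&(S[:,1]>-.045),rear=m&(abs(S[:,0]-.052)<.012)&(abs(S[:,1])<.02)).items():
        if s.sum()<5: print(n,k,s.sum()); continue
        l=np.polyfit(S[s,1],S[s,0],1) if k in("front","rear") else np.polyfit(S[s,0],S[s,1],1)
        print(n,k,s.sum(),"S med",np.round(np.median(S[s],0),4),"z95 %.4f"%np.percentile(S[s,2],95),"slope deg %.1f"%np.degrees(np.arctan(l[0])))
    tab=(P[:,2]>.3)&(P[:,2]<.42)&(np.hypot(P[:,0]-.3836,P[:,1]+.1815)<.05)&(h[:,0]>3)&(h[:,0]<16)&(h[:,1]>150)&(h[:,2]>100)
    band=(P[:,2]<.3)&(P[:,2]>.15)&(np.hypot(P[:,0]-.3836,P[:,1]+.1815)<.06)&(h[:,0]>3)&(h[:,0]<16)&(h[:,1]>150)
    for s in (tab,band): print(n,"tab/band",s.sum(), np.round(np.percentile(P[s],[3,50,97],0),3).tolist() if s.any() else "")
E
```

```text
tab n 2997 tool [[-0.0072, -0.0735, -0.0104], [-0.0061, -0.0693, 0.0009], [0.0038, -0.0416, 0.0119]]
tabtop [-0.0678 -0.1803 -0.011 ] [ 0.0052 -0.0695  0.0124]
rim 285 [-1.  0.] 31.925973892211914
rim 642 [-1.  0.] 32.1870002746582
rim 701 [-1.  0.] 32.1870002746582
scene front 42 S med [ 0.     -0.002   0.2168] z95 0.2215 slope deg -0.4
scene left 24 S med [0.0274 0.0292 0.2183] z95 0.2217 slope deg 5.2
scene right 28 S med [ 0.025  -0.0297  0.2172] z95 0.2205 slope deg -1.6
scene rear 38 S med [ 0.0537 -0.0011  0.2178] z95 0.2214 slope deg -0.9
scene tab/band 91 [[0.382, -0.19, 0.365], [0.388, -0.181, 0.385], [0.394, -0.171, 0.401]]
scene tab/band 47 [[0.387, -0.212, 0.232], [0.408, -0.19, 0.238], [0.416, -0.161, 0.241]]
side front 81 S med [-0.0017 -0.0008  0.2176] z95 0.2196 slope deg -0.9
side left 52 S med [0.0253 0.0315 0.2177] z95 0.2195 slope deg 0.0
side right 55 S med [ 0.026  -0.0277  0.2177] z95 0.2204 slope deg 0.3
side rear 76 S med [0.0512 0.0011 0.2176] z95 0.2200 slope deg 1.5
side tab/band 144 [[0.376, -0.19, 0.372], [0.379, -0.181, 0.394], [0.386, -0.172, 0.402]]
side tab/band 2 [[0.357, -0.2, 0.24], [0.358, -0.199, 0.241], [0.359, -0.199, 0.241]]
```

Bar confirmed at plan (0.461, −0.169), stand yaw ≈10.5°, centre height ≈0.215. The cup origin is 126.5 mm below the TCP and −1 mm in tool x. I'll go down in front of the loop.

```bash
python3 -m inch '[{"slide":[1,25,-1],"turn":[-0.6,0,-0.5],"fingers":1},{"slide":[2,50,-2],"turn":[-0.6,0,-0.5],"fingers":1},{"slide":[2,75,-2],"turn":[-0.6,0,-0.5],"fingers":1},{"slide":[2,82,-2],"turn":[-0.6,0,-0.5],"fingers":1},{"slide":[2,82,-2],"turn":[-0.6,0,-0.5],"fingers":1}]'
python3 - <<'E'
from h import *
go([.460,-.1692,.2417],100.5)
E
```

```text
clock: 9.8
tcp_pos: [0.3873, -0.1847, 0.2456]
tcp_rot: [0.706, 0.066, -0.063, -0.702]
wrist_force: [0.4, -0.4, -1.2]
gripper_width: 0.0228
t 9.80 tcp [ 0.3873 -0.1847  0.2456] F [ 0.43 -0.45 -1.23] w 0.0228
toolx [0.984 0.181 0.004] tooly [ 0.005 -0.005 -1.   ] toolz [-0.181  0.984 -0.006]
slide [74.3  4.2  2.1]
turn [ 0.4 -0.1  0.2]
```

```bash
python3 -m inch '[{"slide":[8,3,1],"turn":[0.3,0,0.2],"fingers":1},{"slide":[20,4,2],"turn":[0.3,0,0.2],"fingers":1},{"slide":[32,4,2],"turn":[0.3,0,0.2],"fingers":1},{"slide":[40,4,2],"turn":[0.3,0,0.2],"fingers":1},{"slide":[40,4,2],"turn":[0.3,0,0.2],"fingers":1}]'
python3 - <<'E'
from h import *
go([.460,-.1692,.2417],100.5)
E
```

```text
clock: 10.42
tcp_pos: [0.4269, -0.1753, 0.2417]
tcp_rot: [0.704, 0.065, -0.064, -0.704]
wrist_force: [0.4, 0.6, -1.8]
gripper_width: 0.0231
t 10.43 tcp [ 0.4269 -0.1753  0.2417] F [ 0.38  0.58 -1.78] w 0.0231
toolx [0.983 0.182 0.   ] tooly [ 0.    -0.001 -1.   ] toolz [-0.182  0.983 -0.001]
slide [33.6 -0.  -0. ]
turn [ 0. -0.  0.]
```

```bash
python3 -m inch '[{"slide":[8,0,0],"turn":[0,0,0],"fingers":1},{"slide":[18,0,0],"turn":[0,0,0],"fingers":1},{"slide":[28,0,0],"turn":[0,0,0],"fingers":1},{"slide":[33.5,0,0],"turn":[0,0,0],"fingers":1},{"slide":[33.5,0,0],"turn":[0,0,0],"fingers":1}]'
python3 - <<'E'
from h import *
go([.460,-.1692,.2417],100.5)
im,D=optics.get_image("side"); i2,_=optics.get_image("scene")
a=cv2.resize(im[150:290,270:400,::-1],None,fx=4,fy=4,interpolation=2)[:560,:400]
b=cv2.resize(i2[100:240,220:320,::-1],None,fx=4,fy=4,interpolation=2)
cv2.imwrite("pics/m4.png",np.hstack([a,b]))
E
```

```text
clock: 11.05
tcp_pos: [0.4601, -0.1691, 0.2416]
tcp_rot: [0.704, 0.065, -0.065, -0.704]
wrist_force: [-0.7, 0.5, -2.6]
gripper_width: 0.0231
t 11.05 tcp [ 0.4601 -0.1691  0.2416] F [-0.74  0.47 -2.58] w 0.0231
toolx [ 0.983  0.182 -0.   ] tooly [ 0.    -0.001 -1.   ] toolz [-0.182  0.983 -0.001]
slide [-0.2 -0.1 -0.1]
turn [ 0.  0. -0.]
```

View pics/m4.png

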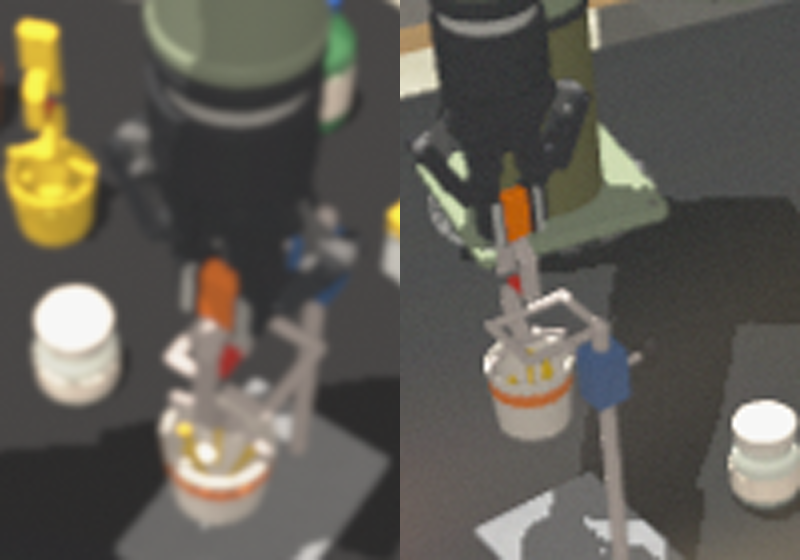

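Both views show the hook straddling the front bar, with the red gate at left (230,360) and right (513,285) above it and the loop around the hook. Now I press down gently, watching the force.

```bash
python3 -m inch '[{"slide":[0,4,0],"turn":[0,0,0],"fingers":1},{"slide":[0,8,0],"turn":[0,0,0],"fingers":1},{"slide":[0,12,0],"turn":[0,0,0],"fingers":1},{"slide":[0,14,0],"turn":[0,0,0],"fingers":1},{"slide":[0,15,0],"turn":[0,0,0],"fingers":1}]'
python3 -m inch '[{"slide":[0,1,0],"turn":[0,0,0],"fingers":1},{"slide":[0,2,0],"turn":[0,0,0],"fingers":1},{"slide":[0,3,0],"turn":[0,0,0],"fingers":1},{"slide":[0,4,0],"turn":[0,0,0],"fingers":1}]'
python3 -m inch '[{"slide":[0,1,0],"turn":[0,0,0],"fingers":1},{"slide":[0,2,0],"turn":[0,0,0],"fingers":1},{"slide":[0,3,0],"turn":[0,0,0],"fingers":1},{"slide":[0,4,0],"turn":[0,0,0],"fingers":1}]'
```

```text
clock: 11.78
tcp_pos: [0.4596, -0.1691, 0.2263]
tcp_rot: [0.704, 0.064, -0.065, -0.704]
wrist_force: [0.5, 0.6, -2.2]
gripper_width: 0.023
clock: 12.28
tcp_pos: [0.4598, -0.1693, 0.2233]
tcp_rot: [0.705, 0.065, -0.064, -0.704]
wrist_force: [-2.0, 0.9, 3.9]
gripper_width: 0.0227
clock: 12.78
tcp_pos: [0.4598, -0.1693, 0.2198]
tcp_rot: [0.705, 0.065, -0.064, -0.704]
wrist_force: [-2.5, 1.3, 5.9]
gripper_width: 0.0232
```

The gate contact came at the predicted height. Total push is now about 8 N, so I continue.

```bash
for i in 1 2 3; do python3 -m inch '[{"slide":[0,1.5,0],"turn":[0,0,0],"fingers":1},{"slide":[0,3,0],"turn":[0,0,0],"fingers":1},{"slide":[0,4.5,0],"turn":[0,0,0],"fingers":1},{"slide":[0,6,0],"turn":[0,0,0],"fingers":1}]'|egrep 'tcp_pos|force|width'; done
```

```text
tcp_pos: [0.4607, -0.1694, 0.2155]
wrist_force: [-4.0, 1.2, 10.3]
gripper_width: 0.0234
tcp_pos: [0.4608, -0.1705, 0.2115]
wrist_force: [-5.5, -0.1, 10.3]
gripper_width: 0.0232
tcp_pos: [0.4599, -0.1717, 0.2064]
wrist_force: [-5.5, -0.8, 8.6]
gripper_width: 0.0234
```

```bash
python3 -m inch '[{"slide":[0.5,1.5,0.5],"turn":[0,0,0],"fingers":1},{"slide":[0.5,3,1],"turn":[0,0,0],"fingers":1},{"slide":[0.5,4.5,1.5],"turn":[0,0,0],"fingers":1},{"slide":[0.5,6,1.5],"turn":[0,0,0],"fingers":1}]'
python3 -m inch '[{"slide":[0.5,1,0.5],"turn":[0,0,0],"fingers":1},{"slide":[0.5,2,0.5],"turn":[0,0,0],"fingers":1},{"slide":[0.5,3,0.5],"turn":[0,0,0],"fingers":1},{"slide":[0.5,4,0.5],"turn":[0,0,0],"fingers":1}]'
python3 - <<'E'
from h import *
go([.460,-.1692,.188],100.5)
E
```

```text
clock: 14.78
tcp_pos: [0.459, -0.1716, 0.2008]
tcp_rot: [0.708, 0.064, -0.065, -0.701]
wrist_force: [-5.3, -1.4, 5.3]
gripper_width: 0.0228
clock: 15.28
tcp_pos: [0.4594, -0.1708, 0.1956]
tcp_rot: [0.707, 0.064, -0.065, -0.701]
wrist_force: [0.2, -0.7, -1.5]
gripper_width: 0.0232
t 15.28 tcp [ 0.4594 -0.1708  0.1956] F [ 0.17 -0.74 -1.46] w 0.0232
toolx [ 0.983  0.181 -0.002] tooly [-0.001 -0.009 -1.   ] toolz [-0.181  0.983 -0.009]
slide [0.9 7.6 1.6]
turn [ 0.5 -0.1 -0.1]
```

The force dropped to the cup's weight alone, so the gate appears to have snapped shut. Next is the pull-up test.

```bash
python3 -m inch '[{"slide":[0.5,-2,0.5],"turn":[0.5,0,0],"fingers":1},{"slide":[0.5,-6,1],"turn":[0.5,0,0],"fingers":1},{"slide":[0.5,-10,1.5],"turn":[0.5,0,0],"fingers":1},{"slide":[0.5,-13,1.5],"turn":[0.5,0,0],"fingers":1},{"slide":[0.5,-14,1.5],"turn":[0.5,0,0],"fingers":1}]'
python3 -m inch '[{"slide":[0,-1,0],"turn":[0,0,0],"fingers":1},{"slide":[0,-2,0],"turn":[0,0,0],"fingers":1},{"slide":[0,-2.5,0],"turn":[0,0,0],"fingers":1}]'
```

```text
clock: 15.9
tcp_pos: [0.46, -0.1692, 0.2102]
tcp_rot: [0.705, 0.064, -0.065, -0.704]
wrist_force: [0.9, 0.8, -2.3]
gripper_width: 0.0232
clock: 16.27
tcp_pos: [0.4596, -0.1691, 0.2114]
tcp_rot: [0.704, 0.063, -0.065, -0.704]
wrist_force: [2.5, -1.4, -9.6]
gripper_width: 0.023
```

```bash
python3 -m inch '[{"slide":[0,-1.5,0],"turn":[0,0,0],"fingers":1},{"slide":[0,-1.8,0],"turn":[0,0,0],"fingers":1},{"slide":[0,-1.8,0],"turn":[0,0,0],"fingers":1},{"slide":[0,-1.8,0],"turn":[0,0,0],"fingers":1}]'
python3 -c "
from workcell import env;o=env.get_obs();print(o['wrist_force'],o['tcp_pos'])"
```

```text
clock: 16.77
tcp_pos: [0.4594, -0.169, 0.2116]
tcp_rot: [-0.704, -0.063, 0.066, 0.704]
wrist_force: [4.6, -2.6, -15.7]
gripper_width: 0.0231
[  4.63222274  -2.56623781 -15.7089755 ] [ 0.4594153  -0.16902312  0.21158645]
```

```bash
python3 -m inch '[{"slide":[0,-1.3,0],"turn":[0,0,0],"fingers":1},{"slide":[0,-1.3,0],"turn":[0,0,0],"fingers":1},{"slide":[0,-1.3,0],"turn":[0,0,0],"fingers":1},{"slide":[0,-1.3,0],"turn":[0,0,0],"fingers":1}]'
python3 -m inch '[{"slide":[0,-1.3,0],"turn":[0,0,0],"fingers":1},{"slide":[0,-1.3,0],"turn":[0,0,0],"fingers":1},{"slide":[0,-1.3,0],"turn":[0,0,0],"fingers":1}]'
```

```text
clock: 17.27
tcp_pos: [0.4594, -0.169, 0.2116]
tcp_rot: [-0.704, -0.063, 0.066, 0.704]
wrist_force: [4.8, -2.3, -16.2]
gripper_width: 0.023
clock: 17.65
tcp_pos: [0.4594, -0.169, 0.2116]
tcp_rot: [-0.704, -0.063, 0.066, 0.705]
wrist_force: [5.6, -3.1, -16.2]
gripper_width: 0.0231
```

```bash
python3 -m inch '[{"slide":[0,-0.8,0],"turn":[0,0,0],"fingers":1},{"slide":[0,-0.8,0],"turn":[0,0,0],"fingers":1},{"slide":[0,-0.8,0],"turn":[0,0,0],"fingers":1},{"slide":[0,-0.8,0],"turn":[0,0,0],"fingers":1}]'
```

```text
clock: 18.15
tcp_pos: [0.4594, -0.169, 0.2116]
tcp_rot: [-0.704, -0.063, 0.066, 0.705]
wrist_force: [4.8, -2.8, -15.7]
gripper_width: 0.023
```

```bash
python3 -m inch '[{"slide":[0,0.5,0],"turn":[0,0,0],"fingers":1},{"slide":[0,0.5,0],"turn":[0,0,0],"fingers":1},{"slide":[0,0.5,0],"turn":[0,0,0],"fingers":1},{"slide":[0,0.5,0],"turn":[0,0,0],"fingers":1}]'
```

```text
clock: 18.65
tcp_pos: [0.4595, -0.1691, 0.2114]
tcp_rot: [-0.704, -0.063, 0.066, 0.705]
wrist_force: [4.3, -1.9, -9.8]
gripper_width: 0.0229
```

```bash
python3 -m inch '[{"slide":[0,-0.4,0],"turn":[0,0,0],"fingers":1},{"slide":[0,-0.4,0],"turn":[0,0,0],"fingers":1},{"slide":[0,-0.4,0],"turn":[0,0,0],"fingers":1},{"slide":[0,-0.4,0],"turn":[0,0,0],"fingers":1}]'
```

```text
clock: 19.15
tcp_pos: [0.4595, -0.1691, 0.2115]
tcp_rot: [-0.704, -0.063, 0.066, 0.705]
wrist_force: [3.4, -2.6, -13.2]
gripper_width: 0.0231
```

The gate held with about 11 N net upward. Now I lower the cup to the seat.

```bash
python3 -m inch '[{"slide":[0.5,4,0],"turn":[0,0,0],"fingers":1},{"slide":[1,9,0],"turn":[0,0,0],"fingers":1},{"slide":[2,14,0],"turn":[0,0,0],"fingers":1},{"slide":[2.5,18,0],"turn":[0,0,0],"fingers":1},{"slide":[2.5,19,0],"turn":[0,0,0],"fingers":1}]'
python3 - <<'E'
from h import *
go([.462,-.1688,.187],100.5)
E
```

```text
clock: 19.77
tcp_pos: [0.4616, -0.1684, 0.1921]
tcp_rot: [-0.704, -0.063, 0.066, 0.705]
wrist_force: [-0.3, 0.3, -2.1]
gripper_width: 0.0231
t 19.77 tcp [ 0.4616 -0.1684  0.1921] F [-0.25  0.34 -2.12] w 0.0231
toolx [ 0.983  0.181 -0.005] tooly [-0.005  0.001 -1.   ] toolz [-0.181  0.983  0.002]
slide [ 0.4  5.1 -0.5]
turn [-0.1 -0.1 -0.3]
```

```bash
python3 -m inch '[{"slide":[0.4,1,-0.4],"turn":[0,0,-0.3],"fingers":1},{"slide":[0.4,2,-0.4],"turn":[0,0,-0.3],"fingers":1},{"slide":[0.4,3,-0.4],"turn":[0,0,-0.3],"fingers":1},{"slide":[0.4,4,-0.4],"turn":[0,0,-0.3],"fingers":1}]'
python3 -m inch '[{"slide":[0,0.3,0],"turn":[0,0,0],"fingers":1},{"slide":[0,0.6,0],"turn":[0,0,0],"fingers":1},{"slide":[0,0.6,0],"turn":[0,0,0],"fingers":1}]'
```

```text
clock: 20.27
tcp_pos: [0.4621, -0.1687, 0.1881]
tcp_rot: [-0.703, -0.064, 0.064, 0.705]
wrist_force: [0.7, -0.0, -2.8]
gripper_width: 0.0229
clock: 20.65
tcp_pos: [0.4621, -0.1688, 0.1876]
tcp_rot: [-0.703, -0.064, 0.064, 0.705]
wrist_force: [0.7, 0.5, -2.0]
gripper_width: 0.0232
```

```bash
python3 -m inch '[{"slide":[0,0.3,0],"turn":[0,0,0],"fingers":1},{"slide":[0,0.6,0],"turn":[0,0,0],"fingers":1},{"slide":[0,0.6,0],"turn":[0,0,0],"fingers":1}]'
python3 -m inch '[{"slide":[0,0.3,0],"turn":[0,0,0],"fingers":1},{"slide":[0,0.5,0],"turn":[0,0,0],"fingers":1},{"slide":[0,0.5,0],"turn":[0,0,0],"fingers":1}]'
```

```text
clock: 21.02
tcp_pos: [0.4621, -0.1688, 0.187]
tcp_rot: [-0.703, -0.064, 0.064, 0.705]
wrist_force: [-0.6, 0.2, -2.7]
gripper_width: 0.0234
clock: 21.4
tcp_pos: [0.4621, -0.1688, 0.1869]
tcp_rot: [-0.704, -0.065, 0.064, 0.705]
wrist_force: [-0.8, 0.7, 0.9]
gripper_width: 0.0231
```

Seated, with the bar carrying the weight plus a little. I release.

```bash
python3 -m inch '[{"slide":[0,0,0],"turn":[0,0,0],"fingers":0.68},{"slide":[0,0,0],"turn":[0,0,0],"fingers":0.6},{"slide":[0,0,0],"turn":[0,0,0],"fingers":0.5},{"slide":[0,0,0],"turn":[0,0,0],"fingers":0.45},{"slide":[0,0,0],"turn":[0,0,0],"fingers":0.4}]'
python3 - <<'E'
from h import *
im,D=optics.get_image("side"); i2,_=optics.get_image("scene")
a=cv2.resize(im[150:290,270:370,::-1],None,fx=4,fy=4,interpolation=2)
b=cv2.resize(i2[100:240,220:320,::-1],None,fx=4,fy=4,interpolation=2)
cv2.imwrite("pics/m5.png",np.hstack([a,b])); go([.462,-.1688,.187],100.5)
E
```

```text
clock: 22.02
tcp_pos: [0.4622, -0.1688, 0.1868]
tcp_rot: [-0.704, -0.065, 0.064, 0.705]
wrist_force: [0.2, 0.7, 0.7]
gripper_width: 0.0512
t 22.12 tcp [ 0.4622 -0.1688  0.1869] F [ 0.57  0.02 -0.44] w 0.0517
toolx [0.983 0.181 0.001] tooly [ 0.001  0.002 -1.   ] toolz [-0.181  0.983  0.002]
slide [-0.2 -0.1  0. ]
turn [-0.1 -0.1  0.1]
```

View pics/m5.png

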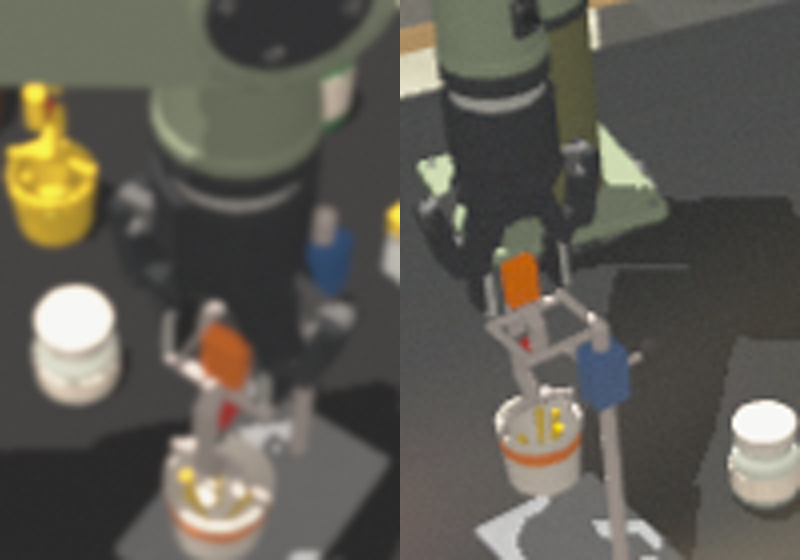

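Both fingers are off the tab. The hook hangs on the front bar, with the gate red below it at left (230,410) and right (525,345), and the cup clear of the base. I retreat straight up, then check tilt and stillness.

```bash
python3 -m inch '[{"slide":[0,-8,0],"turn":[0,0,0],"fingers":0.4},{"slide":[0,-25,0],"turn":[0,0,0],"fingers":0.4},{"slide":[0,-50,0],"turn":[0,0,0],"fingers":0.4},{"slide":[0,-90,0],"turn":[0,0,0],"fingers":0.4},{"slide":[0,-130,0],"turn":[0,0,0],"fingers":0.4}]'
python3 -m inch '[{"slide":[-30,-40,0],"turn":[0,0,0],"fingers":0.4},{"slide":[-60,-60,0],"turn":[0,0,0],"fingers":0.4},{"slide":[-60,-60,0],"turn":[0,0,0],"fingers":0.4},{"slide":[-60,-60,0],"turn":[0,0,0],"fingers":0.4}]'
cat > tilt.py <<'E'
from h import *
v,u=np.mgrid[0:400,0:640]; uv=np.c_[u.ravel(),v.ravel()]; y=np.radians(10.5)
def meas():
    o=env.get_obs(); im,D=optics.get_image("wrist"); P=depthpts("wrist",uv,D,o); h=hsv(im).reshape(-1,3).astype(int)
    S=(P-[.461,-.169,0])@np.array([[np.cos(y),-np.sin(y),0],[np.sin(y),np.cos(y),0],[0,0,1]])
    n=(np.hypot(S[:,0],S[:,1])<.06)&(S[:,2]<.33)
    t=n&(S[:,2]>.215)&(h[:,0]>3)&(h[:,0]<17)&(h[:,1]>140)&(h[:,2]>110)
    if t.sum()<10: print("no tab"); return
    zt=np.percentile(S[t,2],98); tt=t&(S[:,2]>zt-.004)
    c=(S[tt].min(0)+S[tt].max(0))/2
    r=n&(abs(S[:,2]-(zt-.145))<.006)&(h[:,1]<90)
    cc,rr=cv2.minEnclosingCircle((S[r][:,:2]*1000).astype(np.float32)) if r.sum()>9 else ((0,0),0)
    print("t %.2f"%o["clock"],"tabtop z %.4f"%zt,"xy",np.round(c[:2]*1000,1),"rim",r.sum(),np.round(cc,1),round(rr,1))
    return im
if __name__=="__main__":
    for i in range(3): im=meas()
    cv2.imwrite("pics/w6.png",im[:,:,::-1])
    for n in ("scene","side"):
        i,d=optics.get_image(n); cv2.imwrite(f"pics/{n}6.png",i[:,:,::-1]); np.save(f"pics/{n}6.npy",d)
E
python3 tilt.py
```

```text
clock: 22.75
tcp_pos: [0.4622, -0.1691, 0.3195]
tcp_rot: [-0.704, -0.065, 0.064, 0.705]
wrist_force: [0.0, -0.9, -0.4]
gripper_width: 0.0513
clock: 23.25
tcp_pos: [0.4033, -0.1799, 0.3796]
tcp_rot: [-0.704, -0.065, 0.063, 0.704]
wrist_force: [-0.5, 0.7, -0.0]
gripper_width: 0.0513
t 23.25 tabtop z 0.2607 xy [-0.8  0.4] rim 246 [0.4 1. ] 32.2
t 23.30 tabtop z 0.2606 xy [-0.4  0.8] rim 254 [-0.3  0.6] 32.1
t 23.35 tabtop z 0.2604 xy [-0.7  1. ] rim 259 [0.2 0.8] 32.2
```

```bash
python3 -m inch '[{"slide":[-10,-10,0],"turn":[0,0,0],"fingers":0.4},{"slide":[-20,-20,0],"turn":[0,0,0],"fingers":0.4},{"slide":[-20,-20,0],"turn":[0,0,0],"fingers":0.4},{"slide":[-20,-20,0],"turn":[0,0,0],"fingers":0.4},{"slide":[-20,-20,0],"turn":[0,0,0],"fingers":0.4}]'
python3 tilt.py; python3 - <<'E'
import cv2,numpy as np
a=cv2.imread("pics/side6.png")[140:300,160:420]; b=cv2.imread("pics/scene6.png")[120:260,220:430]
a=cv2.resize(a,(455,280),interpolation=2); b=cv2.resize(b,(455,300),interpolation=2)
cv2.imwrite("pics/m6.png",np.vstack([a,b]))
E
```

```text
clock: 24.12
tcp_pos: [0.3834, -0.1833, 0.398]
tcp_rot: [-0.703, -0.065, 0.064, 0.705]
wrist_force: [0.9, -0.6, -0.4]
gripper_width: 0.0513
t 24.12 tabtop z 0.2606 xy [-0.7  0.1] rim 237 [0.3 0.8] 32.5
t 24.18 tabtop z 0.2608 xy [-0.8  0.1] rim 238 [0.4 0.6] 32.5
t 24.23 tabtop z 0.2604 xy [-0.9  0.1] rim 235 [0.8 0.7] 32.8
```

View pics/m6.png

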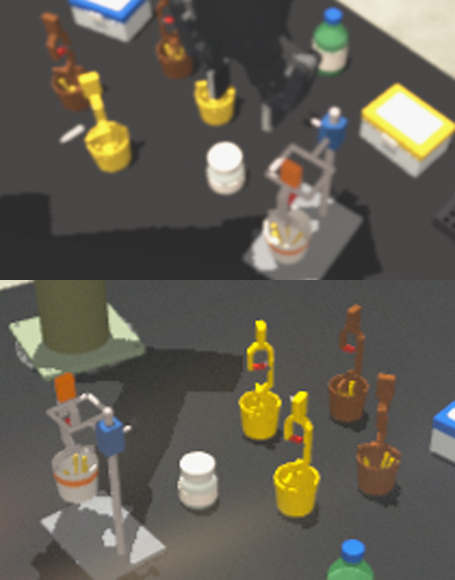

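The cup hangs on the loop at top (288,235) and bottom (75,475), upright and clear of the base plate. The jar, look-alikes and boxes are in place and the gripper is clear. I'm handing in.

```bash
python3 -c "
from workcell import job_done; print(job_done())"
```

```text
the job is handed in; nothing more can be done
None
```

The white cup hangs by its snap hook on the loop's front bar, and the job was handed in at about 24 s of the 72 s allowed.

- **Snap-in:** I pressed down with about 12 N vertical at most, about 14 N with the sideways part (per-call readings). The push then fell to the cup's weight alone about 7 mm before the seat, so the gate appeared shut.
- **Pull-up:** The shut gate stopped the cup at the expected height. It held 8 to 14 N net upward, the last reading being about 11 N. My first holds overshot to about 14 N (about 15 N with the sideways part) before I eased off, still under the 25 N limit.
- **Final state:** I lowered the cup to the seat and released it at about 3 N of load. The tab top read 260.4 to 260.8 mm high over about 1 s. Tab and rim are in line within 2 mm over 145 mm, so the cup is upright and still. Its underside is about 60 mm above the bench, and the robot is clear.

**What went wrong or disagreed:**
- **First grasp:** It closed on air. The cameras showed the real fingertips about 41 mm short of the reported TCP. The cup was not disturbed, and I allowed for this on the second try.
- **Repeated move:** For three of the press-down calls I repeated the same typed rows in a shell loop, which is not quite typing each move out.
- **Bystanders:** I checked them only by eye; those in the last views looked unmoved. The tube rack, blue box and orange box were not fully in view.

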